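# Put the kettle on: shut its whistle and start the hob

### The arm

A 6-joint arm with a two-finger parallel gripper is mounted at the origin on a cart in front of the work surface, level with it; the furniture and walls round the work are solid. World frame = base frame: x ahead of the robot, y to its left, z up, the work surface at z = 0. Lengths are in m, angles in rad, forces in N, time in s.
With the tool pointing down it reaches from about 0.3 to 0.85 m from the base axis. Payload 4.2 kg.
Tool frame: the origin (TCP) lies between the finger pads; the fingertips stand 25 mm ahead of it and the grasp point (between the pads) lies 6 mm ahead of it; z points along the fingers, x is the direction in which the jaws open and shut, and the axes are right-handed (so a half turn about z gives the same grasp; the last joint's range is limited). The gripper opens to 91 mm and grips with 3 to 60 N. Pads are 32 mm wide; open, the fingers measure 118 mm over their backs; the gripper's body (76 mm by 178 mm) begins 60 mm behind the grasp point.
Start: joints at [-1.366, 0.32, 1.565, -0, 1.257, -0.02], TCP at [0.128, -0.561, 0.239] pointing down, gripper open.
Joint ranges: [-3.11, 3.11], [-0.84, 2.01], [0.21, 2.61], [-1.34, 4.49], [0.05, 2.63], [-2.56, 2.56]. Speed limits (rad/s): [2.57, 2.57, 3.14, 3.14, 3.14, 3.14].

### API

Orientations are given as a 3x3 rotation matrix whose columns are the frame's x, y, z axes.
In Python, from plant import read_state, grab_frame, hand_in, spotter gives the robot as it stands. The module is installed in compiled form; this text tells all that it offers.
- The arm moves only by the tool drive_tool, never from a script. Its argument "series" is a list that holds one entry, the list of rows, each a list of 5 numbers: the closure, from 0 (fully open) to 1 (shut), then the shift along the tool's x, y, z in cm, then the turn about the tool's z in degrees. In form: [[[hand, x, y, z, roll], ...]]. A call has 1 to 8 rows; each row is the pose to reach, as a shift and turn from the pose commanded when the call began, along the tool's axes at that moment; what a row does not reach only later rows make up. A row lasts 1/12 s, in which the tool goes at most 41.7 mm and 7.16 degrees, less where a joint would pass 70% of its speed; a pose out of reach is approached as far as the arm can. A call with a gripper value outside its range is refused whole. The fingers move at their own pace and stop on an object; the grip force is fixed at half the most. Time passes only in rows, so rows that repeat a pose let the fingers close. It gives the time, the measured TCP pose, the force and the opening at its end, in the units of the state.
- read_state(): the state, without advancing time (a new reading comes with each control period).
- grab_frame(name): name is "scene" or "side" or "wrist"; returns a dict with "pixels" (420x560x3 uint8, red, green, blue), "fx", "fy", "cx", "cy" (pixels), "k1" (the pictures are not rectified: a ray, as slopes to the right and down, at radius r is drawn at 1 + k1 r^2 times it, then the intrinsics apply), "extrinsics" (4x4, takes a point from world to camera coordinates); the wrist camera has in their place "T_tool_cam" (4x4, takes a point from camera to tool coordinates, whose origin is the TCP and whose axes are the tool frame's). Camera axes: x right, y up, looking along -z (the intrinsics and any distortion apply to the point x, -y, -z); pixel columns grow to the right and rows downward; lengths in m; the calibration is good to about 2 mm. A picture is of the moment at which its call begins: read the wrist's pose just before it. There is no depth.
- hand_in(): hands the job in, once; it reports no verdict.
Trained networks look in a picture, given as the dict that the camera call returned (one of the last four; its "shot" number tells which), for a name from the list of things; names that differ only in an ending like _2 or _b are one class to them, and where a whole thing is asked for, a point or a joint stands for the part that bears it (a point fixed in the world has none). Each returns a list of dicts, best first, with "p" (0 to 1); they miss things now and then, are a little off and sometimes report something else, mostly with a low value. They report only what shows in the picture. A call takes as long as a camera call.
- spotter.masks_of(name, picture): "mask" (420x560 bool, what is visible of it) and "rect" ([left, top, width, height] in pixels, round what is visible of it).
The state is a dict: "t": time; "qpos": joint angles; "joint_vel": joint speeds; "joint_torque": joint torques, N m; "position": TCP position; "tool_rot": TCP orientation; "force": force on the tool from outside, world axes, zero at the start; "torque": the same for the moment, N m; "gripper_width": opening from 0.0 (shut) to 1.0 (fully open).
Only numpy, scipy, OpenCV 4.12 (cv2) and the standard library are available. Lean on these libraries where they do the work, as an engineer would, in place of code of your own. Each camera call takes 0.05 s, during which the arm holds its last target.

### The job

The kettle stands ready on the portable hob with its whistle flap still up. With the fingertips, push the flap fully shut, then press the hob's orange power key all the way down, let it spring back, and draw away. Be gentle: touch only, nothing is lifted, the kettle stays where it stands, and the other keys and the things around are left alone.

Things in the scene. Friction and masses are not known exactly. Their poses are not given: they have to be found in the camera images.
- hob: portable induction hob, fixed on the worktop: black glass top 370 (x) by 300 (y) mm, its surface 62 mm above the origin. Origin under its centre on the worktop; its x points away from the robot, y to the left. Printed cooking ring (122 mm radius) centred at x = +50 mm; row of four round keys along the front edge at x = -148 mm: power (orange) at y = -105 mm, then grey timer, minus, plus keys at y = -35, +25, +85 mm
- power_key_top (a point): centre of the top of the orange power key (white ring-and-stroke mark), the rightmost of the row seen from the robot. A round cap 20 mm across that stands 5 mm above the glass; its axes are the hob's. The point goes down with the key
- power_key (a joint): press of the power key: 0 up, 0.003 (3 mm) fully down; a spring resists with 2 N at first and 5 N at the bottom, and lifts it back when let go. It counts as pressed beyond 0.0022
- timer_key (a joint): grey timer key (clock mark), 70 mm left of the power key: 0 up, 0.003 fully down. Leave alone
- minus_key (a joint): grey minus key, 130 mm left of the power key: 0 up, 0.003 fully down. Leave alone
- plus_key (a joint): grey plus key, 190 mm left of the power key: 0 up, 0.003 fully down. Leave alone
- kettle: tan stove-top kettle, loose, about 1 to 1.4 kg: round body 216 mm wide, lid to 172 mm, arched wooden handle to 262 mm high. Origin on its underside (z up); the body's axis is at y = -11 mm. The spout points 70 degrees counter-clockwise of its x axis, towards the robot and to its left; the handle arches in that same vertical plane, its steel front post 25 mm behind the hinge
- kettle_hinge (a point): middle of the whistle flap's hinge on the spout, 154 mm above the kettle's underside, 107 mm from the body's axis. The hinge line is level and square to the spout's direction
- knob_center (a point): middle of the black thumb knob on the flap, a bar 11 mm thick, 23 mm long, along the hinge line. Moves with the flap on a 31 mm radius about the hinge: shut, it lies 29 mm outward (along the spout's direction) of the hinge and 11 mm above it; at 1 rad, 6 mm outward and 30 mm above. It is the highest part of the flap
- kettle_whistle (a joint): whistle flap, a 37 mm wide steel cap over the spout's mouth: 0 = fully shut (against a stop), grows as it swings up towards the handle, 1.22 = fully open. Stays where it is left (friction 0.01 N m, damped, no spring); a few N at the knob swing it. Pressed straight down from far open it may bind: push the knob along its arc, outward and down
- mug: striped white and dark mug, 92 x 127 x 95 mm, origin under its centre, loose on the worktop just left of the hob (like ones farther left are part of the room). Leave alone
- canister: light grey canister with a wooden lid and knob, 87 mm across, 100 mm tall, origin under its centre, loose on the worktop just left of the hob (like ones farther left are part of the room). Leave alone
- tea_box: plain brown carton, 150 x 75 x 92 mm, origin under its centre, right of the hob. Leave alone
- teaspoon: metal spoon lying on the worktop on the left, 199 x 41 x 16 mm, origin under its centre. Leave alone

How it is judged:
By the outcome, as a careful person would: the job done as asked, in the order asked, and still so for the second after the job is handed in, with the robot touching nothing.
It also fails if it takes over 38 s, if anything falls off the work surface, if the arm or the gripper's body presses on something with over 40 N, if the wrist force passes 120 N, or if a joint passes its speed limit or range.

## Working session

There is one attempt and no reset: what is moved stays moved. The work goes in short steps, Python scripts to look and compute and a tool call to move; the robot and the scene stay as the last step left them, time stands still between calls to the robot, and variables do not carry over. Pictures are saved under pics/ and viewed, and the job is handed in when it is done.

Besides the shell and the picture viewer there is one more tool, called as name([rows], argument=value, ...), one row to a line, values as JSON. drive_tool: Moves the arm, as the interface text tells. Its arguments: {"type":"object","properties":{"series":{"type":"array","items":{"type":"array","items":{"type":"array","items":{"type":"number"}}}}},"required":["series"]}

```bash
mkdir -p pics; python3 - <<'E'
from plant import *
import cv2,numpy as np
s=read_state();print(s['t'],s['position'],np.round(s['tool_rot'],3),s['gripper_width'],s['force'])
for n in ['scene','side','wrist']:
    f=grab_frame(n);cv2.imwrite(f'pics/{n}0.png',f['pixels'][:,:,::-1]);np.save(f'{n}0.npy',f,allow_pickle=True)
    print(n,{k:(np.round(v,4).tolist() if k!='pixels' else 0) for k,v in f.items()})
    for o in ['hob','power_key_top','kettle','kettle_whistle','knob_center','kettle_hinge','mug','canister','tea_box']:
        try:
            r=spotter.masks_of(o,f); print(o,[(round(d['p'],2),d['rect']) for d in r][:3])
        except Exception as e: print(o,e)
E
```

```text
0.0 [ 0.12808589 -0.56010264  0.23814313] [[ 0.223 -0.975 -0.   ]
 [-0.975 -0.223  0.002]
 [-0.002 -0.    -1.   ]] 0.9991777150621645 [-0.0494138  -0.34699324 -0.10502345]
scene {'pixels': 0, 'fx': 389.2072, 'fy': 389.2072, 'cx': 275.161, 'cy': 216.8293, 'k1': -0.0612, 'extrinsics': [[-0.3835, -0.9235, -0.0123, 0.1399], [0.7412, -0.3157, 0.5924, -0.5038], [-0.5509, 0.218, 0.8056, -1.2335], [0.0, 0.0, 0.0, 1.0]], 'shot': 1}
hob [(0.77, [240.1, 188.8, 99.4, 80.7]), (0.23, [257.5, 150.9, 59.6, 73.4])]
power_key_top []
kettle [(0.96, [259.0, 152.2, 55.5, 71.7])]
kettle_whistle [(0.47, [288.3, 194.3, 10.0, 13.5])]
knob_center [(0.15, [199.5, 220.7, 27.4, 31.4])]
kettle_hinge [(0.93, [260.1, 150.8, 55.5, 76.6])]
mug [(0.69, [213.3, 244.9, 28.8, 40.4])]
canister [(0.57, [198.8, 220.9, 27.7, 30.8])]
tea_box [(0.33, [260.7, 153.3, 57.0, 76.2])]
side {'pixels': 0, 'fx': 501.0472, 'fy': 501.0472, 'cx': 281.6288, 'cy': 212.8255, 'k1': -0.0983, 'extrinsics': [[-0.9711, -0.2373, 0.0264, 0.4926], [0.1072, -0.3346, 0.9362, -0.2231], [-0.2134, 0.912, 0.3504, -1.4996], [0.0, 0.0, 0.0, 1.0]], 'shot': 2}
hob [(0.59, [215.9, 211.8, 119.1, 51.9])]
power_key_top []
kettle [(0.93, [228.2, 152.8, 72.7, 83.4])]
kettle_whistle [(0.47, [288.2, 180.1, 12.3, 10.2])]
knob_center []
kettle_hinge [(0.95, [229.8, 152.3, 69.1, 85.8])]
mug [(0.75, [266.1, 256.1, 42.0, 39.9]), (0.69, [230.7, 332.8, 80.8, 17.8])]
canister [(0.77, [215.0, 254.1, 32.8, 35.5])]
tea_box [(0.66, [306.4, 184.7, 37.3, 28.2])]
wrist {'pixels': 0, 'fx': 315.9086, 'fy': 315.9086, 'cx': 280.1191, 'cy': 207.066, 'k1': -0.0012, 'T_tool_cam': [[1.0, 0.0004, -0.001, -0.0006], [0.0002, -0.971, -0.2392, -0.0659], [-0.0011, 0.2392, -0.971, -0.1471], [0.0, 0.0, 0.0, 1.0]], 'shot': 3}
hob []
power_key_top []
kettle []
kettle_whistle []
knob_center []
kettle_hinge []
mug []
canister []
tea_box []
```

```bash
python3 - <<'E'
import cv2
a=cv2.imread('pics/scene0.png')[130:300,180:360];b=cv2.imread('pics/side0.png')[130:310,190:370]
cv2.imwrite('pics/sc_z.png',cv2.resize(a,None,fx=4.4,fy=3.5*4.4/3.5*0.79,interpolation=cv2.INTER_CUBIC) if 0 else cv2.resize(a,None,fx=3.5,fy=3.5,interpolation=cv2.INTER_CUBIC));cv2.imwrite('pics/si_z.png',cv2.resize(b,None,fx=3.3,fy=3.3,interpolation=cv2.INTER_CUBIC))
E
```

```text
(no output)
```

View pics/scene0.png

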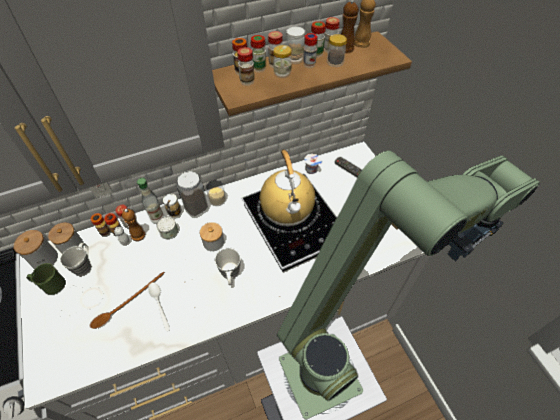

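View pics/sc_z.png

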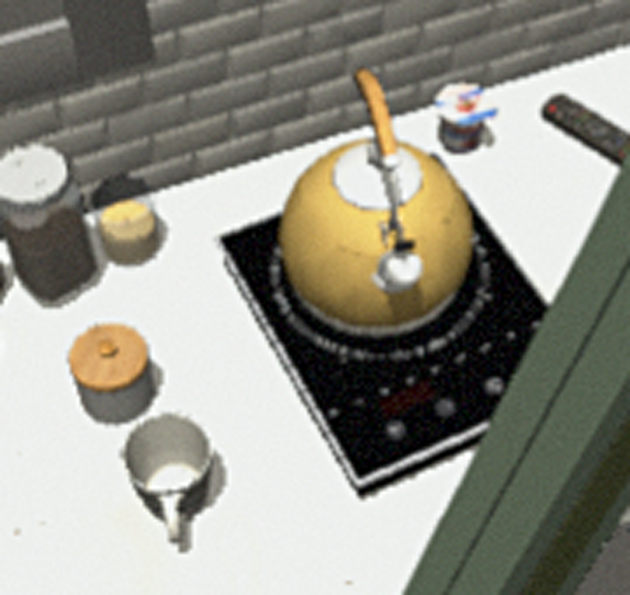

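View pics/si_z.png

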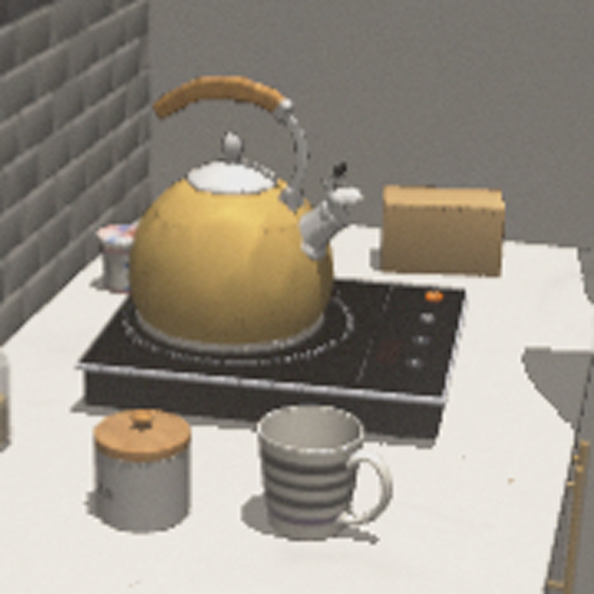

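View pics/side0.png

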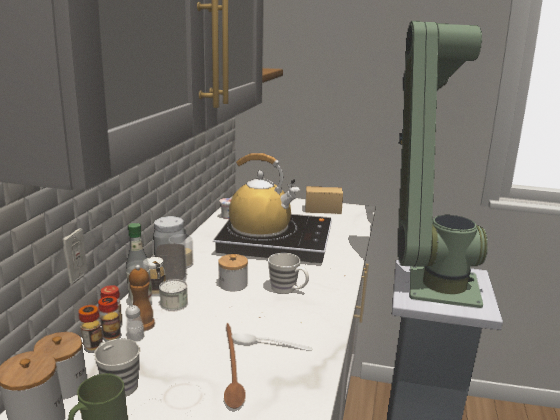

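View pics/wrist0.png

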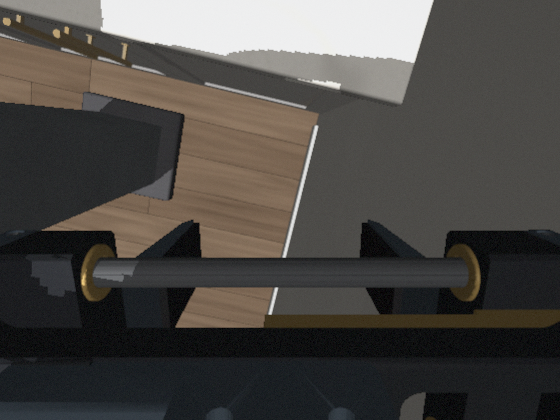

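Scene crop: the knob is at about px (295,200), with three grey keys at about (293–321, 240–253). Side crop: the knob is at about (293,181), the power key at about (321,219), and the grey keys below it.

```bash
cat > h.py <<'E'
import numpy as np,cv2
from scipy.optimize import least_squares
def proj(f,P,E=None):
    E=f['extrinsics'] if E is None else E
    P=np.atleast_2d(P); c=P@E[:3,:3].T+E[:3,3]
    u=c[:,0]/-c[:,2]; v=-c[:,1]/-c[:,2]; k=1+f['k1']*(u*u+v*v)
    return np.c_[f['fx']*u*k+f['cx'],f['fy']*v*k+f['cy']]
def ld(n): return np.load(n,allow_pickle=True).item()
def wristE(f,pos,R):
    T=np.eye(4);T[:3,:3]=R;T[:3,3]=pos
    return np.linalg.inv(T@f['T_tool_cam'])
def tri(obs,x0=(.5,0,.2)):  # obs list of (f,E,px)
    r=least_squares(lambda x:np.concatenate([(proj(f,x,E)[0]-p) for f,E,p in obs]),x0)
    return r.x,r.fun
E
cat > a.py <<'E'
from h import *
sc,si=ld('scene0.npy'),ld('side0.npy')
Z=lambda p,f,o:(np.array(p,float)+.5)/f-.5+o
zs=lambda *p:Z(p,3.5,np.array([180,130])); zi=lambda *p:Z(p,3.3,np.array([190,130]))
H=[(sc,zs(396,429),(-.148,.085,.067)),(sc,zs(445,406),(-.148,.025,.067)),(sc,zs(494,384),(-.148,-.035,.067)),
(si,zi(434,296),(-.148,-.105,.067)),(si,zi(428,317),(-.148,-.035,.067)),(si,zi(421,339),(-.148,.025,.067)),(si,zi(415,362),(-.148,.085,.067)),
(sc,zs(359,479),(-.185,.15,.062)),(sc,zs(221,243),(.185,.15,.062)),(si,zi(440,402),(-.185,.15,.062)),(si,zi(81,366),(.185,.15,.062)),(si,zi(466,290),(-.185,-.15,.062))]
def w(q,p):
    c,s=np.cos(q[2]),np.sin(q[2]);return np.array([q[0]+c*p[0]-s*p[1],q[1]+s*p[0]+c*p[1],p[2]])
r=least_squares(lambda q:np.concatenate([proj(f,w(q,p))[0]-u for f,u,p in H]),(.6,-.1,0),loss='soft_l1')
print(r.x,np.round(r.fun.reshape(-1,2),1))
print('power',w(r.x,(-.148,-.105,.067)),'ring',w(r.x,(.05,0,.062)))
print('knob',tri([(sc,None,zs(403,244)),(si,None,zi(340,170))]))
print('lidknob',tri([(sc,None,zs(375,153)),(si,None,zi(232,145))]))
print('cap',tri([(sc,None,zs(400,268)),(si,None,zi(346,197))]))
E
python3 a.py
```

```text
[ 0.56870958 -0.16299596  0.0809964 ] [[-0.3 -0.4]
 [-0.1 -0.2]
 [-0.3 -0.3]
 [-0.1 -0.8]
 [-0.  -0.2]
 [ 0.6 -0.4]
 [ 0.7 -0.4]
 [-0.7  1.1]
 [-3.4 -2.2]
 [ 2.8 -2.1]
 [-1.6 -1.4]
 [ 1.  -1.2]]
power [ 0.42969011 -0.27962609  0.067     ] ring [ 0.61854566 -0.15895056  0.062     ]
knob (array([ 0.50975676, -0.13708108,  0.24214221]), array([-0.01515794, -0.04713579,  0.03600752,  0.03021939]))
lidknob (array([ 0.62690599, -0.15739044,  0.25075652]), array([-0.12850895, -0.3699369 ,  0.26931075,  0.24574523]))
cap (array([ 0.50130969, -0.13075864,  0.21664697]), array([-0.01692675, -0.05360616,  0.04079765,  0.03357749]))
```

drive_tool([
  [[0, -27.7, -40.4, -18, -67], [0, -27.7, -40.4, -18, -67], [0, -27.7, -40.4, -18, -67], [0, -27.7, -40.4, -18, -67], [0, -27.7, -40.4, -18, -67], [0, -27.7, -40.4, -18, -67], [0, -27.7, -40.4, -18, -67], [0, -27.7, -40.4, -18, -67]],
])

```text
t: 2.17
position: [0.3411, -0.3289, 0.3549]
tool_rot: [[0.943, -0.334, 0.001], [-0.334, -0.943, -0.001], [0.001, 0.0, -1.0]]
force: [1.4, -0.2, -0.6]
gripper_width: 1.0
```

drive_tool([
  [[0, 6.9, -16.1, -6.5, -9.5], [0, 6.9, -16.1, -6.5, -9.5], [0, 6.9, -16.1, -6.5, -9.5], [0, 6.9, -16.1, -6.5, -9.5], [0, 6.9, -16.1, -6.5, -9.5], [0, 6.9, -16.1, -6.5, -9.5], [0, 6.9, -16.1, -6.5, -9.5]],
])

```text
t: 2.75
position: [0.4602, -0.202, 0.4189]
tool_rot: [[0.984, -0.177, -0.0], [-0.177, -0.984, -0.001], [-0.0, 0.001, -1.0]]
force: [0.0, -0.4, -1.1]
gripper_width: 0.998
```

```bash
cat > look.py <<'E'
import sys
from plant import *
from h import *
tag=sys.argv[1]
for n in sys.argv[2:]:
    s=read_state();f=grab_frame(n);f=dict(f)
    if n=='wrist': f['extrinsics']=wristE(f,np.array(s['position']),np.array(s['tool_rot']))
    np.save(f'{n}{tag}.npy',f,allow_pickle=True);cv2.imwrite(f'pics/{n}{tag}.png',f['pixels'][:,:,::-1])
print(s['t'],np.round(s['position'],4),np.round(s['tool_rot'],4).tolist(),np.round(s['force'],2),s['gripper_width'])
E
python3 look.py 1 wrist scene; python3 - <<'E'
import cv2
a=cv2.imread('pics/wrist1.png');cv2.imwrite('pics/wrist1z.png',cv2.resize(a,(800,600),interpolation=cv2.INTER_CUBIC))
a=cv2.imread('pics/scene1.png')[130:280,220:380];cv2.imwrite('pics/scene1z.png',cv2.resize(a,None,fx=4,fy=4,interpolation=cv2.INTER_CUBIC))
E
```

```text
2.8 [ 0.4594 -0.2026  0.4185] [[0.9839, -0.1787, -0.0011], [-0.1787, -0.9839, -0.0005], [-0.001, 0.0007, -1.0]] [-0.4   0.26 -0.25] 1.0013653372560007
```

View pics/wrist1z.png

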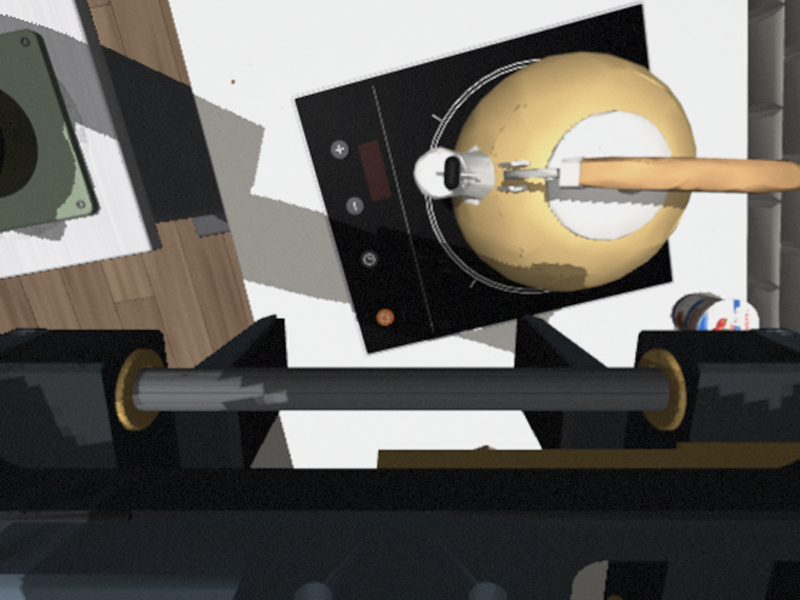

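View pics/scene1z.png

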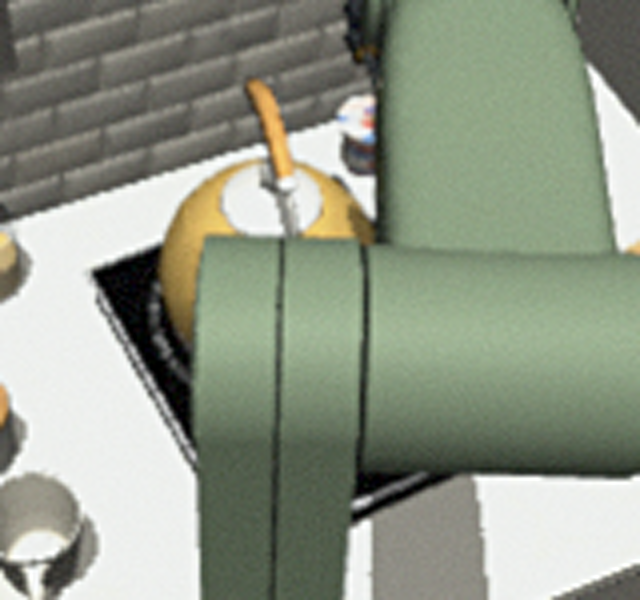

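```bash
cat > b.py <<'E'
exec(open('a.py').read().split("r=least")[0])
wr=ld('wrist1.npy'); zw=lambda x,y:(np.array([x,y])+.5)*.7-.5
KEYS=[(wr,zw(340,149),(-.148,.085,.067)),(wr,zw(355,206),(-.148,.025,.067)),(wr,zw(369,259),(-.148,-.035,.067)),(wr,zw(385,317),(-.148,-.105,.067)),
(wr,zw(295,98),(-.185,.15,.062)),(wr,zw(368,353),(-.185,-.15,.062)),(wr,zw(642,4),(.185,.15,.062))]
for name,HH in [('wrist',KEYS),('all',KEYS+H[:7])]:
    r=least_squares(lambda q:np.concatenate([proj(f,w(q,p))[0]-u for f,u,p in HH]),(.6,-.1,0),loss='soft_l1')
    print(name,r.x,np.round(r.fun.reshape(-1,2),1).tolist());print('power',w(r.x,(-.148,-.105,.067)))
print('pk',tri([(si,None,zi(434,296)),(wr,None,zw(385,317))]))
def T(n,a,b,c):
    o=[(sc,None,zs(*a)),(si,None,zi(*b))]+([(wr,None,zw(*c))] if c else [])
    x,e=tri(o);print(n,np.round(x,4),np.round(e,1));return x
T('knob',(403,244),(340,170),(452,173))
T('joint',(389,160),(287,104),(573,172))
T('cap',(400,268),(346,197),(434,172))
T('lidknob',(375,153),(232,145),None)
T('rear wood end',(362,73),(155,105),None)
E
python3 b.py; python3 - <<'E'
import cv2
a=cv2.imread('pics/wrist1.png')[80:190,270:430];cv2.imwrite('pics/w1k.png',cv2.resize(a,None,fx=5,fy=5,interpolation=cv2.INTER_CUBIC))
a=cv2.imread('pics/side0.png')[145:245,220:340];cv2.imwrite('pics/s0k.png',cv2.resize(a,None,fx=6,fy=6,interpolation=cv2.INTER_CUBIC))
E
```

```text
wrist [ 0.56787528 -0.16596333  0.05986613] [[0.5, 0.7], [0.3, 0.2], [0.3, 0.3], [-0.2, 0.6], [-3.3, -1.9], [-2.9, 4.1], [4.3, -2.5]]
power [ 0.4264226  -0.27963012  0.067     ]
all [ 0.56806461 -0.16563939  0.06152416] [[0.5, 0.6], [0.4, 0.1], [0.4, 0.2], [-0.0, 0.5], [-3.4, -1.9], [-2.6, 4.0], [4.2, -3.0], [-0.5, -0.5], [-0.2, -0.1], [-0.1, 0.1], [0.6, -0.7], [0.4, -0.1], [0.6, -0.3], [0.5, -0.4]]
power [ 0.42680059 -0.27954056  0.067     ]
pk (array([ 0.42715123, -0.279343  ,  0.06437745]), array([ 0.50620428, -0.04741609,  0.21312569, -0.08966519]))
knob [ 0.5074 -0.1347  0.2436] [-0.3  0.4  0.6 -0.1  0.2  0. ]
joint [ 0.5678 -0.1464  0.3024] [-0.  -0.   0.1  0.1  0.  -0. ]
cap [ 0.4976 -0.1313  0.2174] [ 0.6  0.5  1.2 -0.1  0.5 -0.3]
lidknob [ 0.6269 -0.1574  0.2508] [-0.1 -0.4  0.3  0.2]
rear wood end [ 0.7164 -0.1805  0.2785] [-0.3 -0.7  0.5  0.5]
```

View pics/w1k.png

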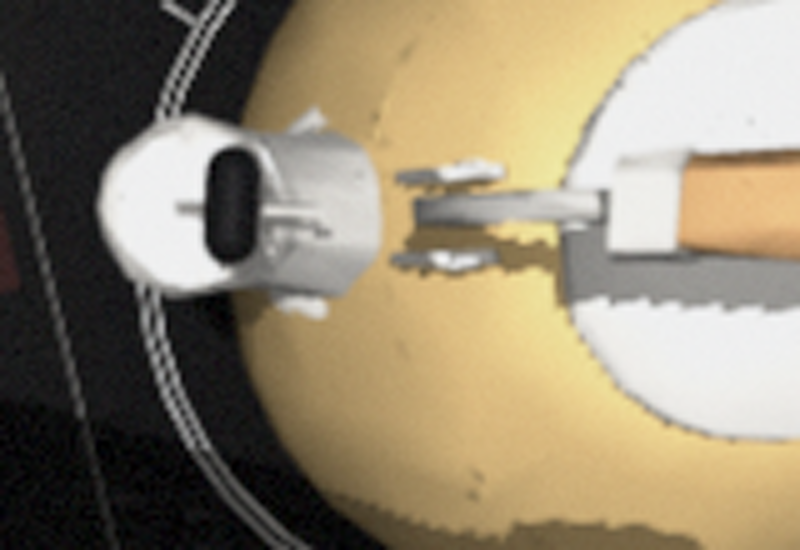

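View pics/s0k.png

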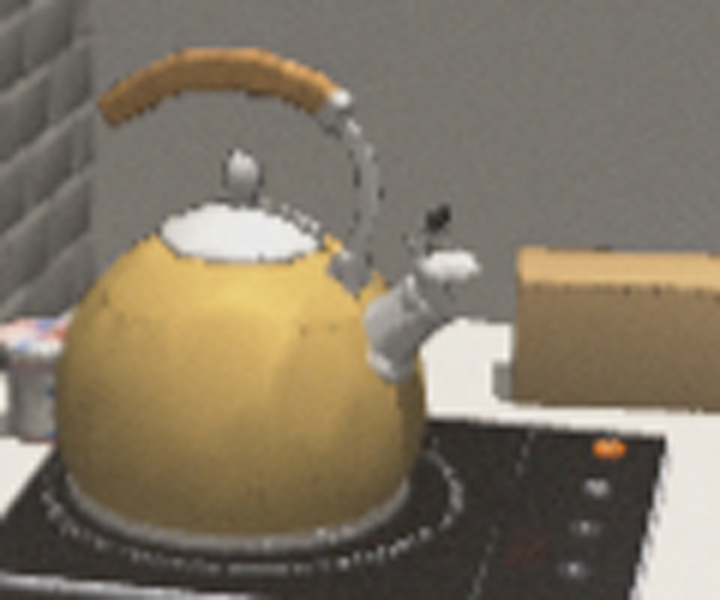

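Wrist view: the knob is at (316,121), the post has about 30 mm of free gap behind it, and the power key is at (269,221). The triangulated knob, at z 0.244, agrees with the given geometry. Next I move above the gap.

drive_tool([
  [[0, 0.1, -3.8, 0, 0], [0, 0.1, -7.5, 2, 0], [0, 0.1, -7.5, 6, 0], [0, 0.1, -7.5, 10, 0], [0, 0.1, -7.5, 12, 0], [0, 0.1, -7.5, 12, 0], [0, 0.1, -7.5, 12, 0]],
])

```text
t: 3.43
position: [0.4733, -0.1298, 0.2985]
tool_rot: [[0.983, -0.181, -0.002], [-0.181, -0.983, 0.0], [-0.002, 0.0, -1.0]]
force: [-0.2, -0.6, 0.5]
gripper_width: 1.002
```

```bash
python3 look.py 2 wrist side; python3 - <<'E'
import cv2
a=cv2.imread('pics/wrist2.png');cv2.imwrite('pics/wrist2z.png',cv2.resize(a,(800,600),interpolation=cv2.INTER_CUBIC))
a=cv2.imread('pics/side2.png')[125:245,210:360];cv2.imwrite('pics/side2z.png',cv2.resize(a,None,fx=5,fy=5,interpolation=cv2.INTER_CUBIC))
E
```

```text
3.4833 [ 0.4743 -0.13    0.3   ] [[0.9835, -0.181, 0.0014], [-0.181, -0.9835, -0.0007], [0.0015, 0.0004, -1.0]] [ 1.2  -0.63  0.26] 0.9963937577135431
```

View pics/wrist2z.png

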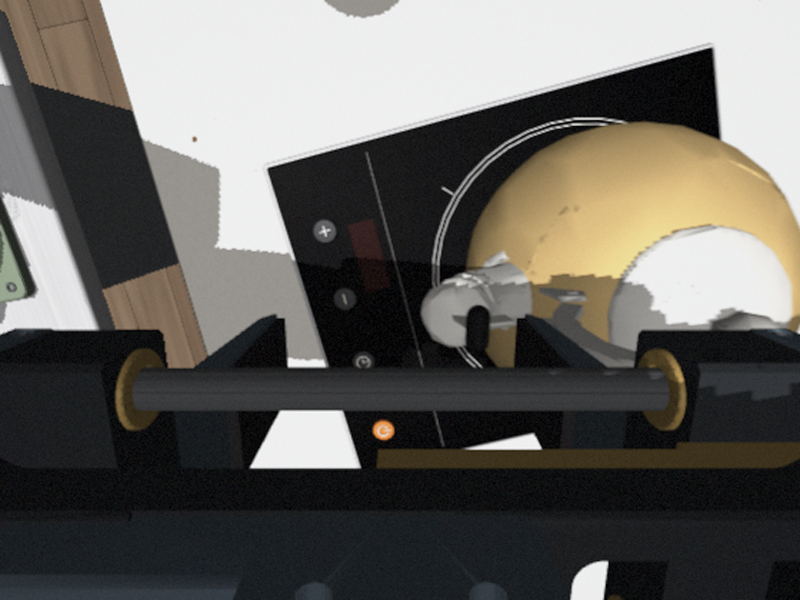

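View pics/side2z.png

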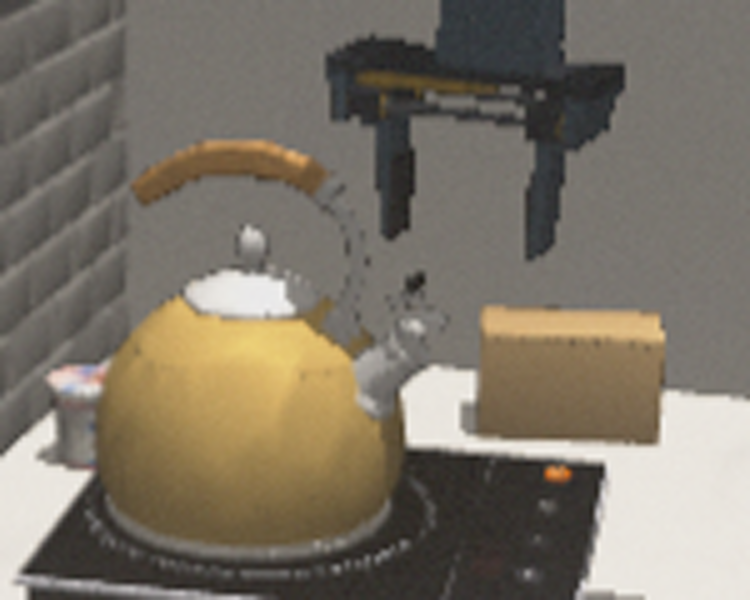

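drive_tool([
  [[0, 0.2, 0, 0.5, 0], [0, 0.2, 0, 1.5, 0], [0, 0.2, 0, 2.5, 0], [0, 0.2, 0, 3.5, 0], [0, 0.2, 0, 3.6, 0], [0, 0.2, 0, 3.6, 0]],
])

```text
t: 4.03
position: [0.4756, -0.129, 0.2618]
tool_rot: [[0.984, -0.179, -0.002], [-0.179, -0.984, 0.001], [-0.002, -0.0, -1.0]]
force: [1.2, -0.5, 0.2]
gripper_width: 0.999
```

```bash
python3 look.py 3 side; python3 - <<'E'
import cv2
a=cv2.imread('pics/side3.png')[125:245,210:360];cv2.imwrite('pics/side3z.png',cv2.resize(a,None,fx=5,fy=5,interpolation=cv2.INTER_CUBIC))
E
```

```text
4.0333 [ 0.4756 -0.129   0.2618] [[0.9838, -0.1791, -0.0023], [-0.1791, -0.9838, 0.0006], [-0.0024, -0.0002, -1.0]] [ 1.21 -0.46  0.16] 0.9988838492591914
```

View pics/side3z.png

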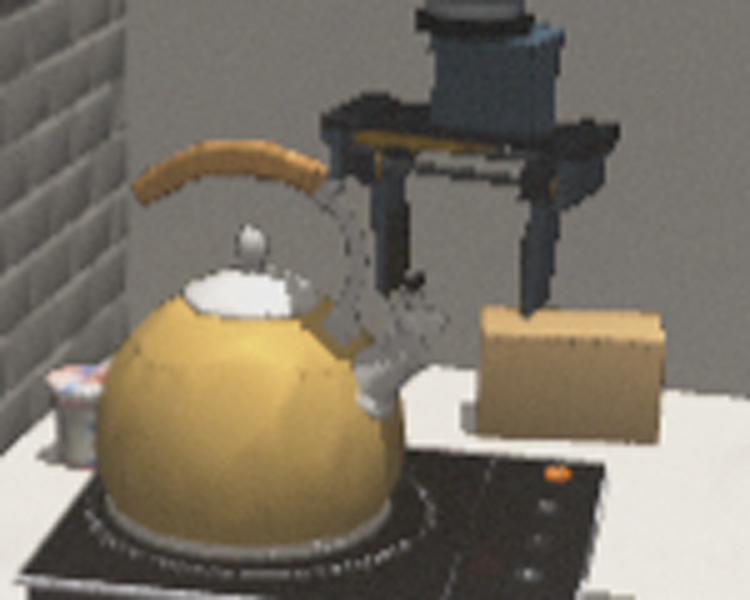

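Side view: the finger tip is at (393,290), between the post and the knob (415,280), and nothing is touching. Now I push outward and down along the arc.

drive_tool([
  [[0, -0.3, 0, 0, 0], [0, -0.6, 0, 0, 0], [0, -0.9, 0, 0.1, 0], [0, -1.2, 0, 0.2, 0], [0, -1.5, 0, 0.4, 0], [0, -1.8, 0, 0.6, 0], [0, -2.0, 0, 0.7, 0], [0, -2.0, 0, 0.7, 0]],
])

```text
t: 4.75
position: [0.4561, -0.1255, 0.2556]
tool_rot: [[0.984, -0.179, -0.0], [-0.179, -0.984, 0.0], [-0.0, -0.0, -1.0]]
force: [2.4, -0.1, -1.0]
gripper_width: 1.001
```

```bash
python3 look.py 4 side wrist; python3 - <<'E'
import cv2
a=cv2.imread('pics/side4.png')[125:245,210:360];cv2.imwrite('pics/side4z.png',cv2.resize(a,None,fx=5,fy=5,interpolation=cv2.INTER_CUBIC))
E
```

```text
4.8 [ 0.456  -0.1254  0.2556] [[0.9838, -0.1793, -0.001], [-0.1793, -0.9838, 0.0005], [-0.0011, -0.0003, -1.0]] [ 1.62 -0.78  0.06] 1.0003092687002602
```

View pics/side4z.png

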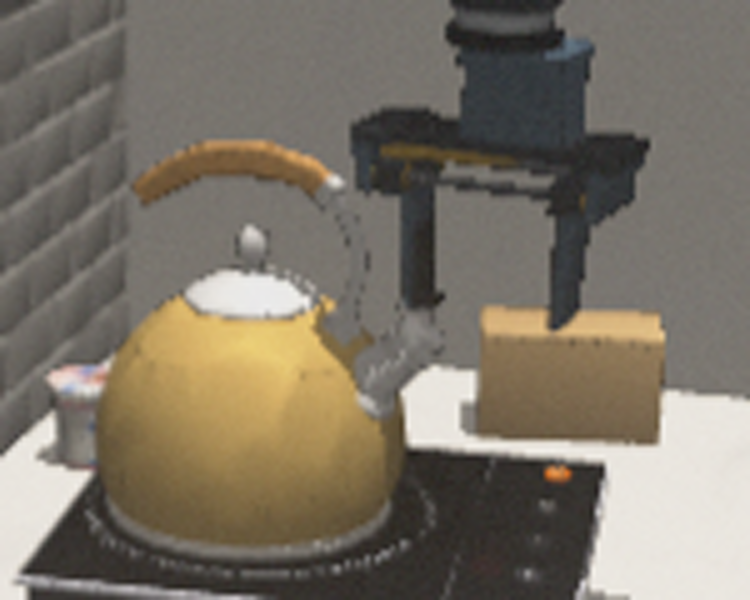

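View pics/wrist4.png

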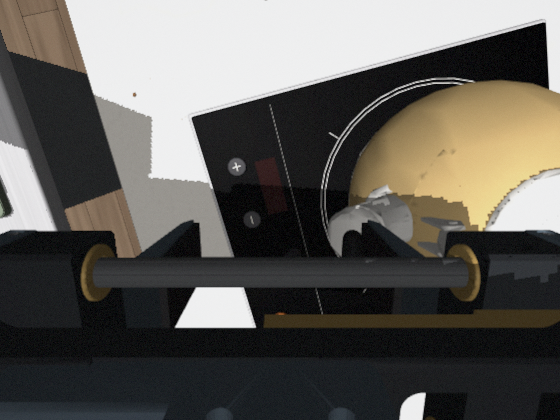

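Knob swung to (435,300) in the side crop, and the kettle hasn't moved. Next I lift over the knob and get above it for the final downward push.

drive_tool([
  [[0, 0.3, 0, 0, 0], [0, 0.3, 0, -1.2, 0], [0, 0.3, 0, -2.6, 0], [0, 0.3, 0, -2.6, 0], [0, -1.0, 0, -2.6, 0], [0, -2.0, 0, -2.6, 0], [0, -2.0, 0, -2.2, 0], [0, -2.0, 0, -2.2, 0]],
])

```text
t: 5.52
position: [0.4359, -0.1219, 0.2769]
tool_rot: [[0.984, -0.179, -0.002], [-0.179, -0.984, 0.0], [-0.002, -0.0, -1.0]]
force: [-0.1, 0.1, -0.1]
gripper_width: 1.001
```

```bash
python3 look.py 5 side wrist; python3 - <<'E'
import cv2
a=cv2.imread('pics/side5.png')[125:245,210:360];cv2.imwrite('pics/side5z.png',cv2.resize(a,None,fx=5,fy=5,interpolation=cv2.INTER_CUBIC))
E
```

```text
5.5667 [ 0.4365 -0.122   0.2772] [[0.9838, -0.1793, -0.0011], [-0.1793, -0.9838, 0.0002], [-0.0011, -0.0, -1.0]] [-0.33  0.04  0.61] 1.0014331931865998
```

View pics/side5z.png

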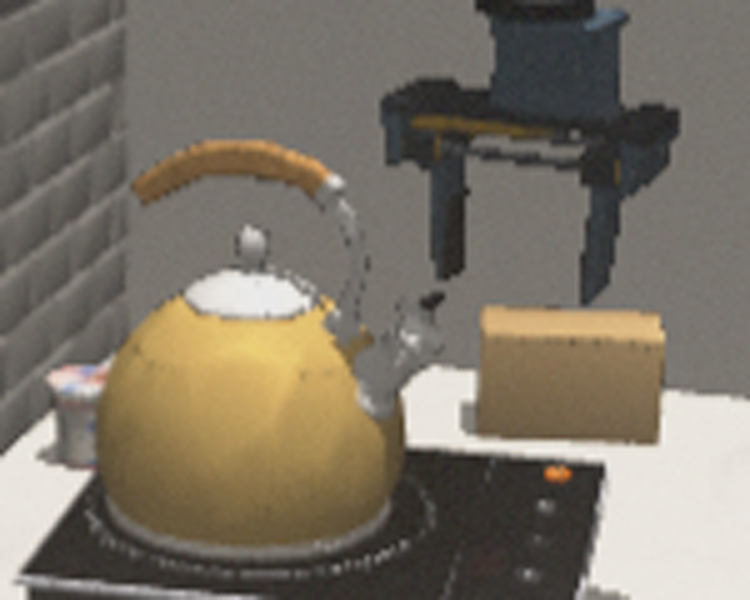

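View pics/wrist5.png

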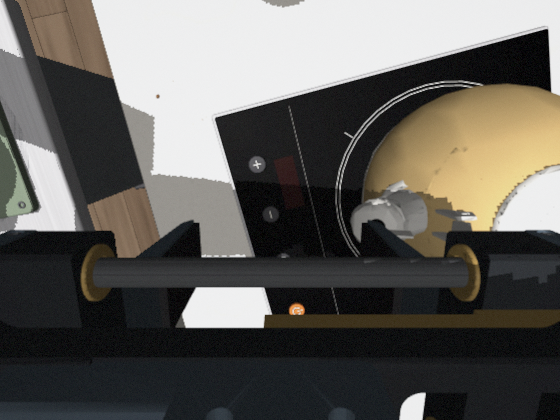

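Side view: the knob is at (432,299), and the finger centre is about 10 mm outward of it. I move back 5 mm, then press down along the arc.

drive_tool([
  [[0, 0.5, 0, 0, 0], [0, 0.5, 0, 0.4, 0], [0, 0.5, 0, 0.7, 0], [0, 0.4, 0, 1.0, 0], [0, 0.3, 0, 1.3, 0], [0, 0.1, 0, 1.5, 0], [0, 0, 0, 1.7, 0], [0, 0, 0, 1.8, 0]],
])

```text
t: 6.28
position: [0.4364, -0.122, 0.2596]
tool_rot: [[0.984, -0.179, -0.001], [-0.179, -0.984, 0.0], [-0.001, 0.0, -1.0]]
force: [-0.3, 0.1, -0.4]
gripper_width: 0.999
```

```bash
python3 look.py 6 side ; python3 - <<'E'
import cv2
a=cv2.imread('pics/side6.png')[125:245,210:360];cv2.imwrite('pics/side6z.png',cv2.resize(a,None,fx=5,fy=5,interpolation=cv2.INTER_CUBIC))
E
```

```text
6.2833 [ 0.4364 -0.122   0.2596] [[0.9838, -0.1793, -0.0005], [-0.1793, -0.9838, 0.0001], [-0.0005, 0.0, -1.0]] [-0.25  0.06 -0.4 ] 0.9985514761359852
```

View pics/side6z.png

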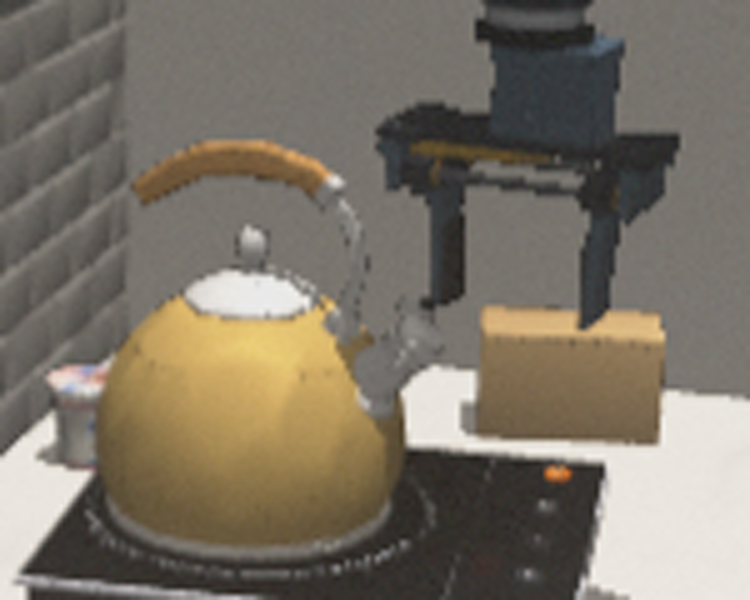

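```bash
python3 - <<'E'
from h import *
si=ld('side5.npy');wr=ld('wrist5.npy')
Z=lambda x,y:(np.array([x,y])+.5)/5-.5+np.array([210,125])
for u in (373,379):print(tri([(si,None,Z(432,299)),(wr,None,np.array([u,230]))]))
s6=ld('side6.npy'); x=np.array([.9838,-.1793,0]);y=np.array([-.1793,-.9838,0]);p=np.array([.4364,-.122,.2346])
for a in (.0455,.059):
  for b in (-.016,.016): print(a,b,(proj(s6,p+a*x+b*y)[0]-[210,125])*5+2)
a=cv2.imread('pics/wrist5.png')[170:280,300:460];cv2.imwrite('pics/w5k.png',cv2.resize(a,None,fx=5,fy=5,interpolation=cv2.INTER_CUBIC))
E
```

```text
(array([ 0.49375722, -0.12690198,  0.23511159]), array([ 0.74197291,  0.17621331,  0.1364048 , -0.03763951]))
(array([ 0.49725954, -0.12746736,  0.23543126]), array([-0.26397354, -0.0680979 , -0.04852394,  0.01294182]))
0.0455 -0.016 [446.29512455 307.50904528]
0.0455 0.016 [464.61615699 294.71631885]
0.059 -0.016 [427.09976264 304.48527708]
0.059 0.016 [445.68692324 291.78005119]
```

View pics/w5k.png

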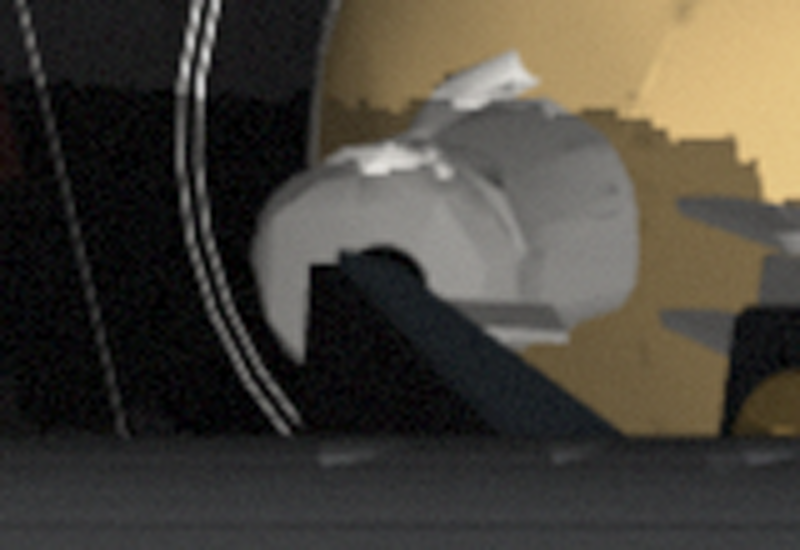

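drive_tool([
  [[0, -0.2, 0, 0, 0], [0, -0.2, 0, -1.0, 0], [0, -0.2, 0, -2.4, 0], [0, -0.2, 0, -2.4, 0], [0, 0.6, 0, -2.4, 0], [0, 0.6, 0, -2.4, 0]],
])

```text
t: 6.83
position: [0.444, -0.1234, 0.2839]
tool_rot: [[0.984, -0.179, 0.001], [-0.179, -0.984, -0.0], [0.001, 0.0, -1.0]]
force: [0.3, 0.4, 0.7]
gripper_width: 1.0
```

```bash
python3 look.py 7 side wrist scene; python3 - <<'E'
import cv2,numpy as np
a=cv2.imread('pics/side7.png')[160:230,260:330];a=cv2.resize(a,None,fx=8,fy=8,interpolation=cv2.INTER_CUBIC)
b=cv2.imread('pics/scene7.png')[130:270,230:370];cv2.imwrite('pics/side7z.png',a)
cv2.imwrite('pics/scene7z.png',cv2.resize(b,None,fx=4,fy=4))
E
```

```text
6.9333 [ 0.4428 -0.1231  0.2833] [[0.9838, -0.1791, -0.0012], [-0.1791, -0.9838, 0.0003], [-0.0012, -0.0, -1.0]] [ 0.25  0.04 -0.84] 0.9976468983157
```

View pics/side7z.png

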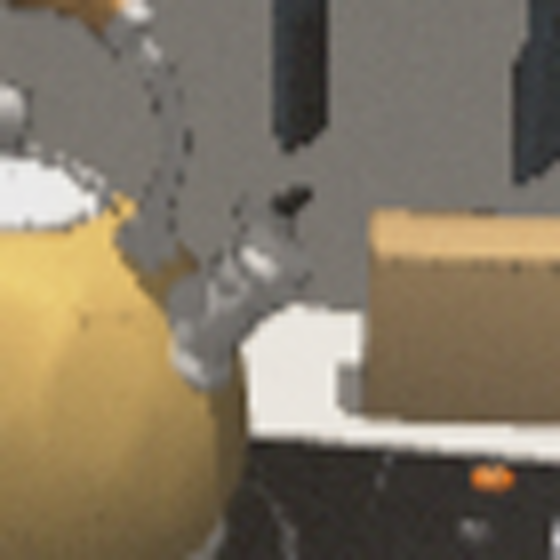

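View pics/scene7z.png

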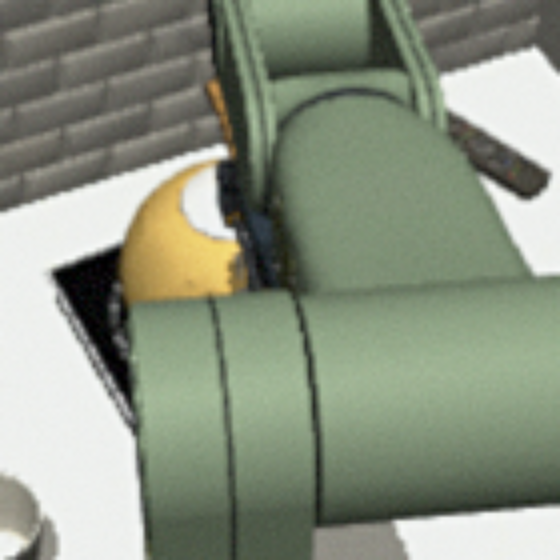

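View pics/wrist7.png

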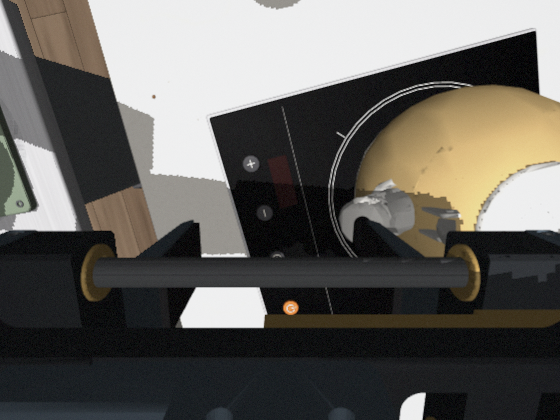

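Side view: the knob is still half-closed at px (296,184), so my last press went down in front of it. The finger is now centred over it, so I press again along the arc.

drive_tool([
  [[0, 0.1, 0, 0.8, 0], [0, 0.1, 0, 1.2, 0], [0, 0, 0, 1.5, 0], [0, -0.1, 0, 1.8, 0], [0, -0.2, 0, 2.0, 0], [0, -0.3, 0, 2.2, 0], [0, -0.4, 0, 2.4, 0]],
])

```text
t: 7.57
position: [0.4387, -0.1224, 0.2598]
tool_rot: [[0.984, -0.179, 0.0], [-0.179, -0.984, -0.0], [0.0, 0.0, -1.0]]
force: [-0.4, 0.4, 0.2]
gripper_width: 1.003
```

```bash
python3 look.py 8 side; python3 - <<'E'
import cv2,numpy as np
a=cv2.imread('pics/side8.png')[160:230,260:330];a=cv2.resize(a,None,fx=8,fy=8,interpolation=cv2.INTER_CUBIC)
cv2.imwrite('pics/side8z.png',a)
E
```

```text
7.5667 [ 0.4387 -0.1224  0.2598] [[0.9838, -0.1793, 0.0001], [-0.1793, -0.9838, -0.0001], [0.0001, 0.0001, -1.0]] [-0.35  0.42  0.23] 1.002719396469629
```

View pics/side8z.png

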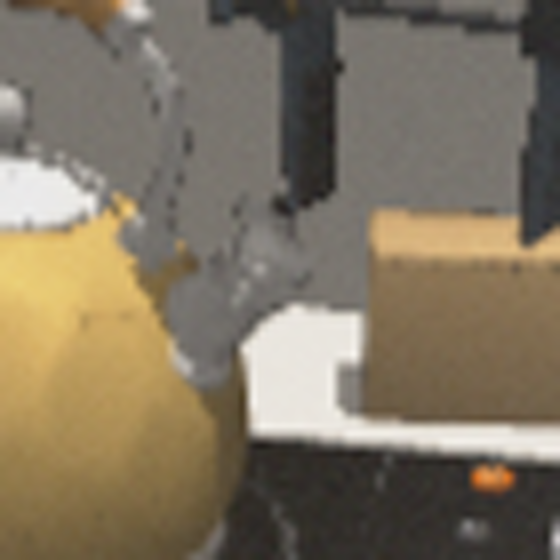

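```bash
cat > c.py <<'E'
exec(open('b.py').read().split("for name")[0])
s7=ld('side7.npy');w7=ld('wrist7.npy')
def knob(q,t):
    d=np.array([np.cos(q[2]),np.sin(q[2]),0]);a=t+.363
    return np.array([q[0],q[1],.216])+.031*(np.cos(a)*d+np.sin(a)*np.array([0,0,1]))
def post(q,z,dx): 
    d=np.array([np.cos(q[2]),np.sin(q[2]),0]);return np.array([q[0],q[1],0])+dx*d+np.array([0,0,z])
E8=lambda x,y:(np.array([x,y])+.5)/8-.5+np.array([260,160])
def res(q):
    r=[proj(sc,knob(q,q[3]))[0]-zs(403,244),proj(si,knob(q,q[3]))[0]-zi(340,170),proj(wr,knob(q,q[3]))[0]-zw(452,173),
       proj(s7,knob(q,q[4]))[0]-E8(292,199)]
    return np.concatenate(r+[[(q[2]-np.radians(168.5))/.02]])
r=least_squares(res,(.513,-.136,2.94,1,.5));print(r.x,np.round(r.fun,1));q=r.x
for t in (q[3],q[4],.3,.15,0):print(t,knob(q,t))
if __name__=='__main__':
    im=cv2.imread('pics/side8.png');F=12;o=np.array([280,170]);a=cv2.resize(im[170:210,280:330],None,fx=F,fy=F,interpolation=cv2.INTER_CUBIC)
    s8=ld('side8.npy');x=np.array([.9838,-.1793,0]);y=np.array([-.1793,-.9838,0]);p=np.array([.4387,-.1224,.2348])
    P=lambda X:((proj(s8,X)-o+.5)*F-.5).astype(int).reshape(-1,1,2)
    cv2.polylines(a,[P(np.array([p+i*x+j*y for i,j in ((.0455,-.016),(.0455,.016),(.059,.016),(.059,-.016))]))],1,(0,255,255),1)
    d=np.array([np.cos(q[2]),np.sin(q[2]),0]);h=np.array([-d[1],d[0],0])
    for t,c in ((q[4],(0,0,255)),(.25,(0,255,0)),(0,(255,0,0))):
        k=knob(q,t);cv2.polylines(a,[P(np.array([k-.0115*h,k+.0115*h]))],0,c,2)
    cv2.imwrite('pics/ov8.png',a)
E
python3 c.py
```

```text
[ 0.52187774 -0.13765421  2.94082692  0.71415163  0.24586135] [-0.4  0.4  0.6 -0.   0.2  0.   0.1 -0.  -0. ]
0.714151630272601 [ 0.50748378 -0.13472494  0.24329896]
0.2458613499859613 [ 0.49695921 -0.13258311  0.23372995]
0.3 [ 0.49793586 -0.13278186  0.23508001]
0.15 [ 0.49541069 -0.13226797  0.23121459]
0 [ 0.49347991 -0.13187505  0.22700749]
```

View pics/ov8.png

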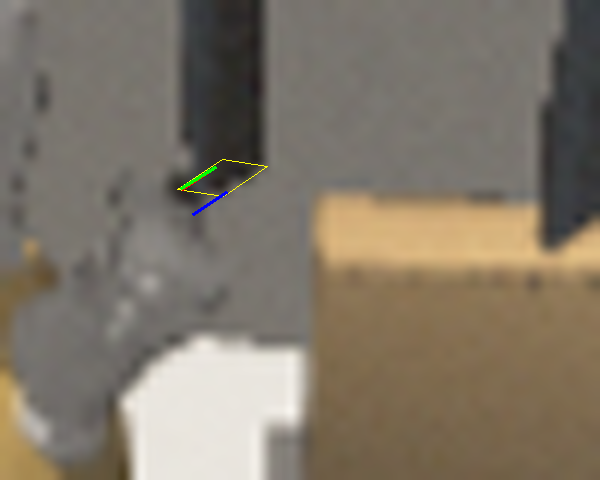

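drive_tool([
  [[0, 0, 0, -0.8, 0], [0, 0.6, 0, -0.8, 0], [0, 0.6, 0, -0.4, 0], [0, 0.5, 0, -0.1, 0], [0, 0.4, 0, 0, 0], [0, 0.4, 0, 0.1, 0], [0, 0.4, 0, 0.2, 0]],
])

```text
t: 8.2
position: [0.4424, -0.123, 0.2576]
tool_rot: [[0.984, -0.179, -0.001], [-0.179, -0.984, 0.0], [-0.001, -0.0, -1.0]]
force: [-1.5, -0.0, 1.5]
gripper_width: 1.001
```

```bash
cat > z.py <<'E'
import cv2,sys
t=sys.argv[1]
a=cv2.imread(f'pics/side{t}.png')[160:230,260:330];cv2.imwrite(f'pics/side{t}z.png',cv2.resize(a,None,fx=8,fy=8,interpolation=cv2.INTER_CUBIC))
E
python3 look.py 9 side; python3 z.py 9
```

```text
8.2 [ 0.4424 -0.123   0.2576] [[0.9838, -0.1792, -0.0008], [-0.1792, -0.9838, 0.0002], [-0.0008, -0.0, -1.0]] [-1.48 -0.04  1.5 ] 1.0007200344301546
```

View pics/side9z.png

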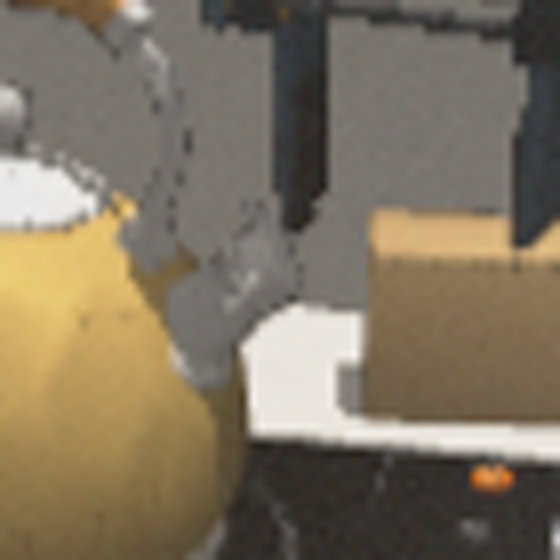

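The knob is now under the tip and Fz is 1.5 N. I keep pressing gently against the stop.

drive_tool([
  [[0, -0.05, 0, 0.1, 0], [0, -0.1, 0, 0.2, 0], [0, -0.15, 0, 0.3, 0], [0, -0.15, 0, 0.3, 0]],
])

```text
t: 8.58
position: [0.4422, -0.1231, 0.2566]
tool_rot: [[0.984, -0.179, 0.004], [-0.179, -0.984, -0.001], [0.004, 0.0, -1.0]]
force: [-2.0, 1.1, 7.7]
gripper_width: 0.997
```

Resistance is 7.7 N with the tip at 0.232, where a shut knob's top should be 0.2325. I lift away and check.

drive_tool([
  [[0, 0, 0, -0.5, 0], [0, 0, 0, -3, 0], [0, 0, 0, -7, 0], [0, 0, 2, -10, 0], [0, 0, 6, -12, 0], [0, 0, 8, -13, 0], [0, 0, 8, -13, 0], [0, 0, 8, -13, 0]],
])

```text
t: 9.25
position: [0.4269, -0.2023, 0.385]
tool_rot: [[0.983, -0.181, 0.001], [-0.181, -0.983, 0.0], [0.001, -0.0, -1.0]]
force: [-0.1, 0.6, -0.2]
gripper_width: 0.997
```

```bash
python3 look.py 10 side wrist; python3 z.py 10;  python3 - <<'E'
import cv2
a=cv2.imread('pics/wrist10.png');cv2.imwrite('pics/wrist10z.png',cv2.resize(a,(800,600),interpolation=cv2.INTER_CUBIC))
E
```

```text
9.3 [ 0.4267 -0.2014  0.3843] [[0.9836, -0.1802, -0.0009], [-0.1802, -0.9836, 0.0011], [-0.0011, -0.0009, -1.0]] [-0.38  0.36 -0.04] 0.9971346110627224
```

View pics/side10z.png

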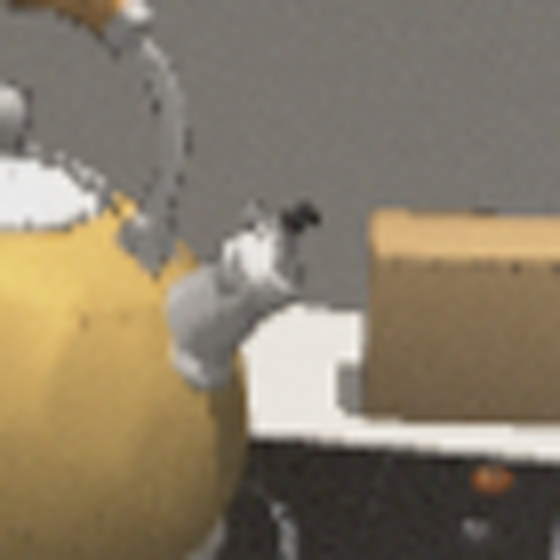

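View pics/wrist10z.png

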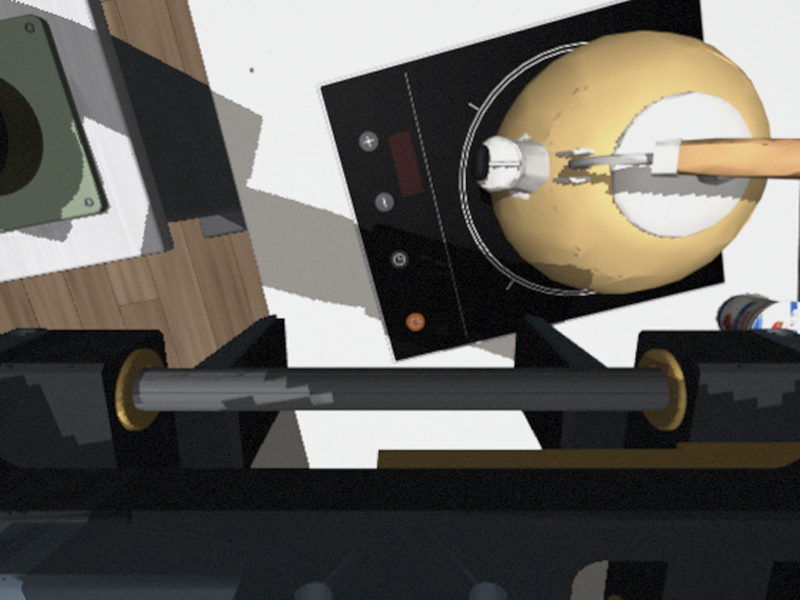

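```bash
python3 - <<'E'
exec(open('c.py').read().split("if __name__")[0])
s=ld('side10.npy');w10=ld('wrist10.npy')
k,e=tri([(s,None,E8(300,216)),(w10,None,zw(482,160))]);print('knob now',k,e)
k0,e=tri([(si,None,zi(340,170)),(wr,None,zw(452,173))]);print('knob0',k0)
d=np.array([np.cos(2.941),np.sin(2.941),0]);print('out moved',(k-k0)@d,'dz',k[2]-k0[2])
print('power', tri([(s,None,E8(493,477)),(w10,None,zw(415,322))]))
print('joint now',proj(w10,np.array([[.5678,-.1464,.3024]]))/.7,'seen ~ (668,157)')
a=cv2.imread('pics/wrist10.png')[85:150,310:430];cv2.imwrite('pics/w10k.png',cv2.resize(a,None,fx=6,fy=6,interpolation=cv2.INTER_CUBIC))
E
```

```text
[ 0.52187774 -0.13765421  2.94082692  0.71415163  0.24586135] [-0.4  0.4  0.6 -0.   0.2  0.   0.1 -0.  -0. ]
0.714151630272601 [ 0.50748378 -0.13472494  0.24329896]
0.2458613499859613 [ 0.49695921 -0.13258311  0.23372995]
0.3 [ 0.49793586 -0.13278186  0.23508001]
0.15 [ 0.49541069 -0.13226797  0.23121459]
0 [ 0.49347991 -0.13187505  0.22700749]
knob now [ 0.49214777 -0.12951086  0.22749105] [ 0.24057414  0.05503699  0.0647498  -0.01814755]
knob0 [ 0.50746513 -0.13461882  0.2428877 ]
out moved 0.01602798293627888 dz -0.015396650417887292
power (array([ 0.42710617, -0.27942185,  0.06484259]), array([ 0.50811281, -0.01161686,  0.20181457, -0.07633123]))
joint now [[667.88934691 157.81002351]] seen ~ (668,157)
```

View pics/w10k.png

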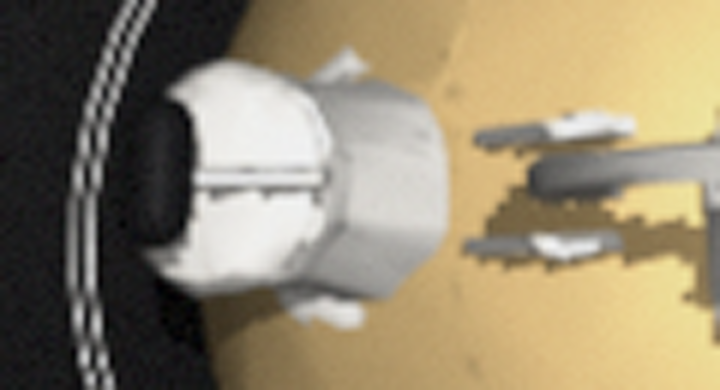

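The knob is at z 0.2275, where shut is 0.227, and the kettle hasn't moved: the handle joint reprojects within 1 px. Because the flap is damped, I'll press once more with a hold to make sure it's on its stop.

drive_tool([
  [[0, 0, -4, 0, 0], [0, 0, -8.1, 1.5, 0], [0, 0, -8.1, 5, 0], [0, 0, -8.1, 9, 0], [0, 0, -8.1, 11.2, 0], [0, 0, -8.1, 12, 0], [0, 0, -8.1, 12.4, 0], [0, 0, -8.1, 12.5, 0]],
])

```text
t: 10.02
position: [0.4417, -0.1215, 0.26]
tool_rot: [[0.984, -0.179, -0.0], [-0.179, -0.984, 0.0], [-0.0, -0.0, -1.0]]
force: [-0.2, 0.6, -0.0]
gripper_width: 1.0
```

drive_tool([
  [[0, 0, 0, 0.1, 0], [0, 0, 0, 0.2, 0], [0, 0, 0, 0.3, 0], [0, 0, 0, 0.4, 0], [0, 0, 0, 0.4, 0], [0, 0, 0, 0.4, 0]],
])

```text
t: 10.52
position: [0.4419, -0.1221, 0.2568]
tool_rot: [[0.984, -0.179, 0.002], [-0.179, -0.984, -0.001], [0.002, 0.0, -1.0]]
force: [-0.2, 0.5, 5.1]
gripper_width: 0.998
```

drive_tool([
  [[0, 0, 0, 0.1, 0], [0, 0, 0, 0.2, 0], [0, 0, 0, 0.2, 0], [0, 0, 0, 0.2, 0], [0, 0, 0, 0.2, 0], [0, 0, 0, 0.2, 0]],
])

```text
t: 11.02
position: [0.4419, -0.1222, 0.2564]
tool_rot: [[0.984, -0.179, 0.003], [-0.179, -0.984, -0.001], [0.004, 0.001, -1.0]]
force: [-4.3, 0.9, 13.3]
gripper_width: 1.003
```

No movement at 13 N held, so the flap is on its stop. Now I lift, close the fingers, and move over the power key.

drive_tool([
  [[0, 0, 0, -2, 0], [0, 0, 0, -6, 0], [0.3, 0.5, 4, -7, 0], [1, 1, 8, -7, 0], [1, 1.3, 12, -7, 0], [1, 1.3, 15.8, -6, 0], [1, 1.3, 15.8, -2, 0], [1, 1.3, 15.8, 2, 0]],
])

```text
t: 11.68
position: [0.4263, -0.2825, 0.234]
tool_rot: [[0.983, -0.183, 0.004], [-0.183, -0.983, -0.003], [0.004, 0.002, -1.0]]
force: [0.1, -0.1, -0.5]
gripper_width: 0.596
```

drive_tool([
  [[1, 0, 0, 3, 0], [1, 0, 0, 7, 0], [1, 0, 0, 9, 0], [1, 0, 0, 9, 0], [1, 0, 0, 9, 0]],
])

```text
t: 12.1
position: [0.4256, -0.2795, 0.1433]
tool_rot: [[0.984, -0.179, -0.002], [-0.179, -0.984, 0.001], [-0.002, -0.001, -1.0]]
force: [1.6, -0.9, 0.5]
gripper_width: 0.229
```

```bash
python3 look.py 11 side wrist; python3 z.py 11
```

```text
12.15 [ 0.4266 -0.2801  0.1448] [[0.9838, -0.1793, 0.0011], [-0.1793, -0.9838, -0.0008], [0.0012, 0.0006, -1.0]] [-0.39  0.04  0.19] 0.18617162627700554
```

View pics/wrist11.png

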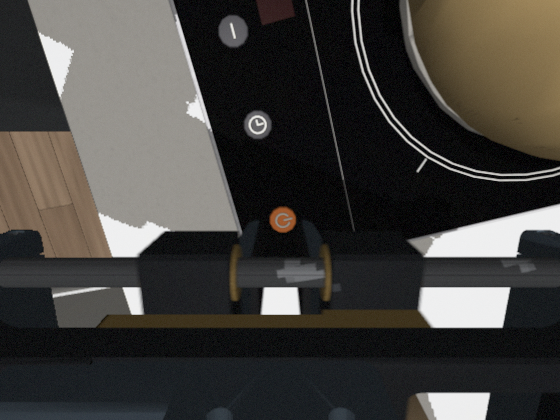

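View pics/side11z.png

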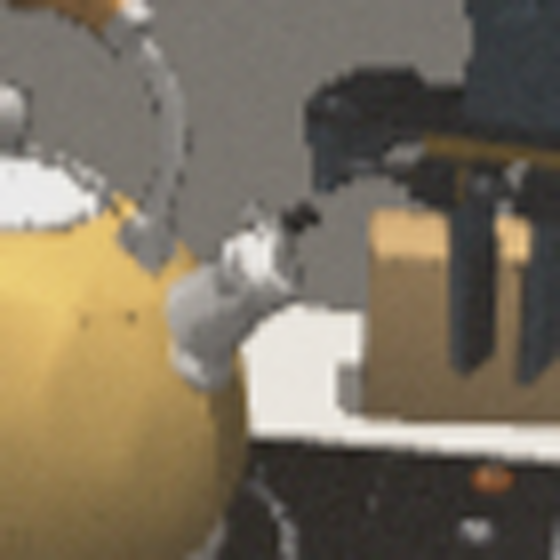

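```bash
python3 - <<'E'
from h import *
w=ld('wrist11.npy')
r=least_squares(lambda p:proj(w,np.array([p[0],p[1],.067]))[0]-[283,219.5],(.43,-.28));print(r.x)
d=np.r_[r.x,0]-[.4266,-.2801,0];print(d@[.9838,-.1793,0],d@[-.1793,-.9838,0])
E
```

```text
[ 0.42804105 -0.27847362]
0.0011260907944237253 -0.0018584148958633757
```

drive_tool([
  [[1, 0.1, -0.1, 1, 0], [1, 0.1, -0.1, 3, 0], [1, 0.1, -0.1, 4, 0], [1, 0.1, -0.1, 4.4, 0], [1, 0.1, -0.1, 4.6, 0], [1, 0.1, -0.1, 4.6, 0], [1, 0.1, -0.1, 4.6, 0]],
])

```text
t: 12.78
position: [0.4275, -0.2792, 0.0985]
tool_rot: [[0.984, -0.179, 0.001], [-0.179, -0.984, -0.001], [0.001, 0.001, -1.0]]
force: [1.0, -0.1, 0.3]
gripper_width: 0.004
```

drive_tool([
  [[1, 0, 0, 0.2, 0], [1, 0, 0, 0.4, 0], [1, 0, 0, 0.6, 0], [1, 0, 0, 0.7, 0], [1, 0, 0, 0.8, 0], [1, 0, 0, 0.8, 0]],
])

```text
t: 13.28
position: [0.4273, -0.279, 0.0902]
tool_rot: [[0.984, -0.179, 0.001], [-0.179, -0.984, -0.0], [0.001, 0.0, -1.0]]
force: [-1.4, 0.5, 3.6]
gripper_width: 0.003
```

drive_tool([
  [[1, 0, 0, 0.1, 0], [1, 0, 0, 0.2, 0], [1, 0, 0, 0.3, 0], [1, 0, 0, 0.3, 0], [1, 0, 0, 0.3, 0]],
])

```text
t: 13.7
position: [0.4273, -0.2791, 0.0891]
tool_rot: [[0.984, -0.179, 0.001], [-0.179, -0.984, -0.001], [0.001, 0.001, -1.0]]
force: [-3.4, 2.9, 18.7]
gripper_width: 0.006
```

It bottomed out: tip at 0.064, force well above the spring's 5 N. Release and draw away.

drive_tool([
  [[1, 0, 0, -0.4, 0], [1, 0, 0, -1, 0], [1, 0, 0, -3, 0], [1, 0, 0, -7, 0], [1, 0, 0, -11, 0], [1, 0, 3, -15, 0], [1, 0, 6, -19, 0], [1, 0, 8, -22, 0]],
])

```text
t: 14.37
position: [0.4133, -0.3517, 0.2994]
tool_rot: [[0.984, -0.178, -0.0], [-0.178, -0.984, 0.0], [-0.0, -0.0, -1.0]]
force: [0.5, -0.5, -0.3]
gripper_width: 0.002
```

drive_tool([
  [[1, 0, 2, -4, 0], [1, -3, 4, -7, 0], [1, -3, 4, -7, 0], [1, -3, 4, -7, 0], [1, -3, 4, -7, 0]],
])

```text
t: 14.78
position: [0.377, -0.3849, 0.3668]
tool_rot: [[0.984, -0.18, -0.001], [-0.18, -0.984, 0.002], [-0.001, -0.002, -1.0]]
force: [1.0, 0.2, -0.1]
gripper_width: 0.003
```

```bash
python3 look.py 12 side wrist; python3 z.py 12
```

```text
14.8333 [ 0.3772 -0.3844  0.366 ] [[0.9839, -0.179, -0.0018], [-0.179, -0.9839, 0.0029], [-0.0023, -0.0026, -1.0]] [ 0.52  0.52 -0.82] 0.006197683899934924
```

View pics/wrist12.png

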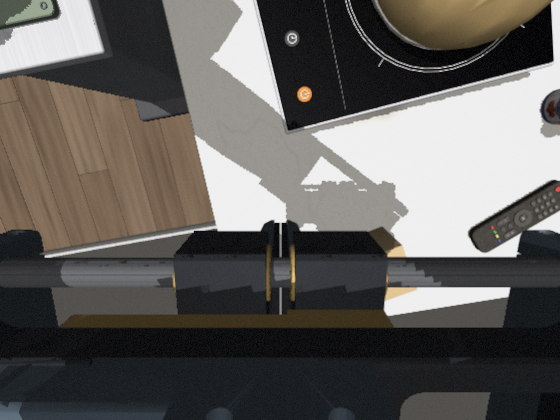

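View pics/side12z.png

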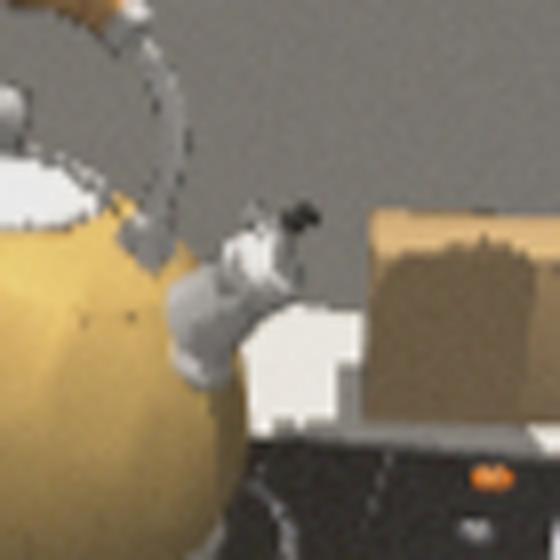

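View pics/side12.png

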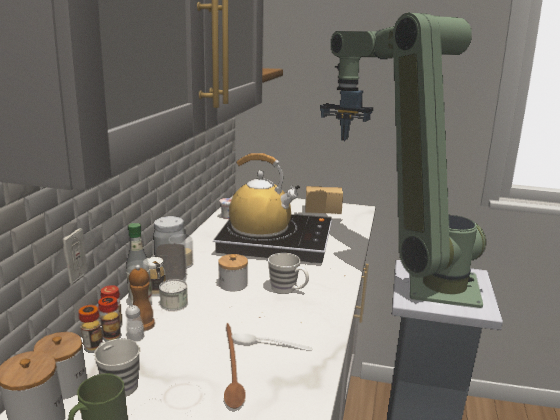

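The flap is shut, with the knob still at (300,216) in the side crop. The kettle and the other things are unmoved, the key is back up at (304,94) in the wrist view, and the arm is clear. I'm handing in.

```bash
python3 -c "
from plant import *
hand_in();print(read_state()['t'])"
```

```text
the job is handed in; nothing more can be done
the job is handed in; nothing more can be done
```

I pushed the whistle flap shut with one fingertip, then pressed the orange power key down with the closed fingertips, let it spring back, drew away and handed in at about 15 s.

- **Flap:** my first two downward presses landed in front of the knob and did not move it. The next press brought it down, and a repeat press held at up to 13 N moved it no further. The last triangulation put the knob at z = 0.2275, against 0.227 expected when shut. The side camera reads about 2 mm low, so the held press is the stronger evidence that it is on its stop.
- **Power key:** it bottomed out with the fingertip at z = 0.064, which is 3 mm of travel, at 18.7 N. After release I saw it standing up again, but I did not measure its height.
- **Surroundings:** after the flap was first shut, a point on the kettle's handle came within 1 px of where it was before. In the last side picture the kettle and the things around it look unmoved, and the arm was clear and touching nothing.

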